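# Seat the sprung reach pointer in the setting jig and hold it at its mark

### The job

On the jeweller's bench, lift the navy case of the sprung pointer and set it down, without dropping it, flat and square in the pocket of the pale sand-coloured jig, with its needle towards the clamped ring, and let go of it with its rod still in. Then take the brass tab and pull the rod out of the case against its spring until the red ring mark has just come out of the case's mouth, so that the needle's point stands over the green stone; finish while still holding it steady there, with the case still fully home. Leave the other things on the bench where they are.

Things in the scene. Friction and masses are not known exactly. Their poses are not given: they have to be found in the camera images.
- case: Loose navy block, the case of the sprung pointer: 100 long (its x) by 40 wide (its y) by 52 high, edges rounded 3 mm, about 0.6 kg with the rod. Origin: centre of its underside; it stands upright, z up. The rod leaves the middle of its +x end face, 32 mm above the underside. Brass trim near its -x end. The free rod, tab and needle reach 124 mm from the origin along +x.
- mouth (a point): The case's mouth: where the rod axis leaves the +x end face of the case (50 mm ahead of the case origin, 32 mm up). Axes as the case.
- rod (a joint): How far the rod is pulled out of the case along the case's +x, in m: 0 fully in (where its spring keeps it when free), end stop at 0.085. At 0.050 the red ring mark (5 mm wide on the 8 mm steel rod) has just come wholly out of the mouth; below 0.045 the mark is hidden inside. The spring pulls back with about 3 N at 0 and 6 N at 0.050, and always draws the free rod fully in.
- tab (a point): Centre of the brass pull tab on the rod: an upright plate 24 long (along the rod) by 10 thick (case y) by 36 high. With the rod in, it is 72 mm ahead of the case origin and 42 mm above the case's underside, with a 10 mm gap between tab and case; the tab's top is 60 mm above the case's underside. Axes as the case; it moves with the rod.
- needle_tip (a point): Point of the steel needle (3 mm thick, on the rod axis), which stands 52 mm ahead of the tab's centre. Axes as the case; moves with the rod.
- jig: Fixed pale sand-coloured jig board, 120 long (its x) by 74 wide (its y) by 27 high, with an open-topped rectangular pocket 104 by 44 and 20 deep (pocket floor 7 mm above the bench), mouth chamfered 3 mm. Origin: on the bench under the pocket's centre, so the seated case has its origin 7 mm above this one and its x along this x. A dark steel tongue (26 wide, 8 high) runs on along +x to 192 mm and carries a brass clamp with a finger ring.
- stone (a point): Top of the green stone of the ring fixed upright in the jig's clamp, 174 mm ahead of the jig origin along its x and 33 mm above the bench. When the case is seated and the rod is at its mark, the needle's point is right above it, about 6 mm higher.
- pliers: Bystander: pliers with navy handles, about 140 mm, lying on a fixed pale slab (160 x 260 x 12 mm) at the far side. Origin under the pivot.
- tweezers: Bystander: steel tweezers with dark wood grips, 150 x 10 x 12 mm, on the bench near the robot. Origin under the middle.
- hammer: Bystander: hammer, 220 mm, lying on the bench at the right. Origin under the middle.
- jar: Bystander: amber jar, 56 mm wide and 60 high, beyond the jig. Origin under its centre.
- brass_cup: Bystander: brass cup, 60 mm wide and 45 high, at the left. Origin under its centre.
- mandrel: Bystander: steel ring mandrel standing upright, 28 mm wide and 190 high, at the left. Origin under its centre.
- dish: Bystander: white dish, 90 mm wide and 25 high, at the near right. Origin under its centre.
There are look-alikes about, which are no part of the job. Several things look just like the case: the one meant starts farthest from the robot's base.

How it is judged:
On the way:
1. the case is seated flat and square in the jig's pocket, needle towards the ring, let go, with the rod still in (x of mouth in the frame of jig between 0.046 and 0.054 m and y of case in the frame of jig between -0.004 and 0.004 m and x of case in the frame of jig between -0.004 and 0.004 m and z of case in the frame of jig between 0.004 and 0.0095 m and angle between the x axis of case and the x axis of jig, either way round below 0.06 rad and angle between case's own z axis and vertical below 0.035 rad and contact force between case and the fingers below 0.2 N and value of joint rod below 0.006 m and linear speed of case below 0.02 m/s), for 0.2 s.
At the end, for the whole second after the job is handed in: The case sits home in the jig's pocket (within 4 mm of its centre each way, underside within 2.5 mm of the pocket floor, square to 0.06 rad, level to 0.035 rad, needle end towards the ring), and the fingers hold the rod (over 2 N) still at 45 to 57 mm out, the needle or rod not resting on the jig (x of mouth in the frame of jig between 0.046 and 0.054 m and y of case in the frame of jig between -0.004 and 0.004 m and x of case in the frame of jig between -0.004 and 0.004 m and z of case in the frame of jig between 0.004 and 0.0095 m and angle between the x axis of case and the x axis of jig, either way round below 0.06 rad and angle between case's own z axis and vertical below 0.035 rad and value of joint rod between 0.045 and 0.057 m and velocity of joint rod between -0.01 and 0.01 m/s and linear speed of case below 0.02 m/s and contact force between rod and the fingers above 2 N and contact force between rod and jig below 0.3 N); the arm keeps its last pose, push and grip.
It fails at once if a bystander was moved by more than 30 mm (distance of any of pliers, tweezers, hammer, jar, brass_cup, mandrel, dish from where it was at the start of the episode above 0.03 m).
It fails at once if the case was dropped (fell free at over 0.5 m/s) (linear speed of case above 0.5 m/s and contact force between case and the fingers below 0.1 N).
It also fails if it takes over 48 s, if anything falls off the work surface, if the arm or the gripper's body presses on something with over 40 N, if the wrist force passes 120 N, or if a joint passes its speed limit or range.

### The arm

A 7-joint arm with a two-finger parallel gripper is mounted at the origin on the work surface. World frame = base frame: x ahead of the robot, y to its left, z up, the work surface at z = 0. Lengths are in m, angles in rad, forces in N, time in s.
With the tool pointing down it reaches from about 0.35 to 0.775 m from the base axis. Payload 3.1 kg.
Tool frame: the origin (TCP) lies between the finger pads; the fingertips stand 14 mm ahead of it and the grasp point (between the pads) lies 5 mm behind it; z points along the fingers, y is the line along which they close (so a half turn about z gives the same grasp; the last joint's range is limited). The gripper opens to 85 mm and grips with 20 to 120 N. Pads are 22 mm wide; open, the fingers measure 114 mm over their backs; the gripper's body (76 mm by 85 mm) begins 54 mm behind the grasp point. The pads swing forward as they close: fully open they stand 13 mm farther back than shut.
Start: joints at [-1.18, 0.311, 0.014, 1.512, -0.004, 1.319, -0.027], TCP at [0.231, 0.499, 0.222] pointing down, gripper open.
Joint ranges: [-2.7, 2.7], [-0.3, 1.91], [-1.27, 1.3], [0.12, 2.57], [-1.44, 4.58], [0.2, 2.03], [-3.05, 3.05]. Speed limits (rad/s): [2.79, 2.79, 3.14, 3.14, 3.14, 3.14, 3.14].

### API

Orientations are given as a unit quaternion [x, y, z, w].
In Python, from workcell import manip gives the robot as it stands.
- The arm moves only by the tool send_rows, never from a script. Its argument "rows" is a list of rows, each a list of 3 entries, a list of its own where there are three numbers: the shift along the tool's x, y, z in cm, then the turn, a rotation vector about the tool's x, y, z in degrees, then the finger opening in cm, from 0 to 8.54. A call has 1 to 5 rows; each row is the pose to reach, as a shift and turn from the pose commanded when the call began, along the tool's axes at that moment; what a row does not reach only later rows make up. A row lasts 1/10 s, in which the tool goes at most 50 mm and 8.59 degrees, less where a joint would pass 70% of its speed; a pose out of reach is approached as far as the arm can. A call with a gripper value outside its range is refused whole. The fingers move at their own pace and stop on an object; the grip force is fixed at half the most. Time passes only in rows, so rows that repeat a pose let the fingers close. It gives the time, the measured TCP pose, the force, the opening and the grip force at its end, in the units of the state.
- manip.read_state(): the state, without advancing time (a new reading comes with each control period).
- manip.read_camera(name): name is "scene" or "top" or "wrist"; returns the picture (384x512x3 uint8, red, green, blue); there is no depth.
- manip.calibration(name): a dict with "vfov" (degrees; the focal length in pixels is half the picture's height over the tangent of half this angle, whatever the lens; pixels are square), "cx", "cy" (the principal point, pixels), "dist" ([k1, k2, p1, p2, k3] as OpenCV has them; the pictures are not rectified), "eye" and "rotation" of the camera in the world; the wrist camera has in their place "tool_from_camera" (4x4, takes a point from camera to tool coordinates, whose origin is the TCP and whose axes are the flange's). Camera axes: x right, y up, looking along -z (the intrinsics and any distortion apply to the point x, -y, -z); pixel columns grow to the right and rows downward; lengths in m; the calibration is good to about 2 mm. A picture is of the moment at which its call begins: read the wrist's pose just before it. calibration takes no time and is no camera call.
- manip.hand_in(): hands the job in; it is judged then, once.
The state is a dict: "time_s": time; "qpos": joint angles; "joint_vel": joint speeds; "joint_torque": joint torques, N m; "tool_pos": TCP position; "eef_rot": TCP orientation; "wrist_force": force on the tool from outside, world axes, zero at the start; "ft_torque": the same for the moment, N m; "opening": finger opening in m; "grip_force": force on a finger pad.
Only numpy, scipy, OpenCV 4.12 (cv2) and the standard library are available. Lean on these libraries where they do the work, as an engineer would, in place of code of your own. Each camera call takes 0.05 s, during which the arm holds its last target. There are 200 camera calls.

## Working session

There is one attempt and no reset: what is moved stays moved. The work goes in short steps, Python scripts to look and compute and a tool call to move; the robot and the scene stay as the last step left them, time stands still between calls to the robot, and variables do not carry over. Pictures are saved under pics/ and viewed, at most 13 in all, crops included, and the job is handed in when it is done.

Besides the shell and the picture viewer there is one more tool, called after "Request:" in YAML: its name, and indented under it one key for each argument. send_rows: Moves the arm, as the interface text tells. Its arguments: {"type":"object","properties":{"rows":{"type":"array"}},"required":["rows"]}

```bash
mkdir -p pics; python3 - <<'E'
from workcell import manip
import cv2
for n in("scene","top"):
    c=manip.calibration(n);print(n,c)
    cv2.imwrite(f"pics/{n}0.png",manip.read_camera(n)[:,:,::-1])
print(manip.calibration("wrist"));print(manip.read_state())
E
```

```text
scene {'vfov': 46.66817287446092, 'cx': 256.07710104460733, 'cy': 183.31455219130635, 'dist': array([-0.1024104,  0.       ,  0.       ,  0.       ,  0.       ]), 'eye': array([1.23850672, 0.05826505, 1.14528921]), 'rotation': array([0.19570979, 0.21699312, 0.71690322, 0.63297823])}
top {'vfov': 56.55866954351933, 'cx': 257.350781217748, 'cy': 192.72502038887745, 'dist': array([0.02835121, 0.        , 0.        , 0.        , 0.        ]), 'eye': array([ 0.41236862, -0.03192181,  1.07842281]), 'rotation': array([-0.0505802 ,  0.0341543 ,  0.71313109, -0.69836894])}
{'vfov': 61.82698419607682, 'cx': 252.1720390096331, 'cy': 191.9811579132835, 'dist': array([-0.03776252,  0.        ,  0.        ,  0.        ,  0.        ]), 'tool_from_camera': array([[ 3.76521611e-04,  9.57258657e-01,  2.89232990e-01,
         7.35656563e-02],
       [ 9.99999725e-01, -1.75402729e-04, -7.21272240e-04,
        -6.95397055e-04],
       [-6.39711840e-04,  2.89233182e-01, -9.57258459e-01,
        -1.52159716e-01],
       [ 0.00000000e+00,  0.00000000e+00,  0.00000000e+00,
         1.00000000e+00]])}
{'time_s': 0.1, 'qpos': array([-1.17968923,  0.31167404,  0.01401492,  1.51290006, -0.00440489,
        1.31921933, -0.02716581]), 'joint_vel': array([-0.00111179, -0.00062038,  0.00092821, -0.00414713,  0.00030605,
        0.0002982 , -0.0002965 ]), 'joint_torque': array([ 9.25573077e-04, -3.80853760e+01,  1.46852285e-01, -2.31241965e+01,
        1.23797811e-02,  8.08936515e-03,  1.42716644e-06]), 'tool_pos': array([0.23039232, 0.4986663 , 0.22051288]), 'eef_rot': array([ 2.14675067e-01,  9.76684923e-01, -1.06867448e-03, -1.87456293e-04]), 'wrist_force': array([ 0.61147799, -0.1089632 , -0.79600919]), 'ft_torque': array([-0.0279745 , -0.01650975, -0.0026072 ]), 'grip_force': 0.0, 'opening': 0.08542456096585027}
```

View pics/top0.png

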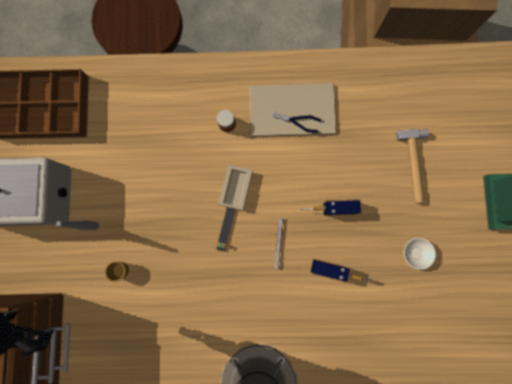

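View pics/scene0.png

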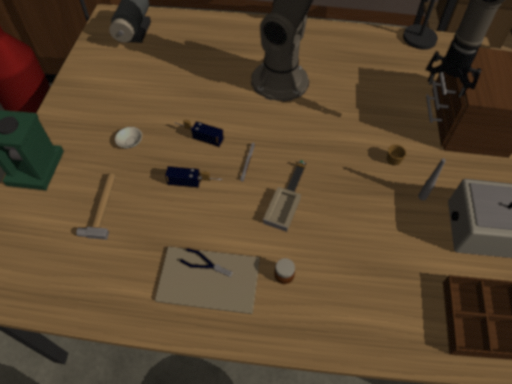

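The top picture shows two look-alike navy cases: A at (342,208) with its needle to the left, and B at (330,271) with its needle to the right and nearer the base (260,370). The navy plier handles are at (310,125). I choose A. The jig is at (236,188) with its tongue running to (222,248).

```bash
cat > h.py <<'E'
from workcell import manip
import cv2, numpy as np
from scipy.spatial.transform import Rotation as R
def cam(n,st=None):
    c=manip.calibration(n); f=192/np.tan(np.radians(c["vfov"]/2))
    K=np.array([[f,0,c["cx"]],[0,f,c["cy"]],[0,0,1]])
    if n=="wrist":
        T=c["tool_from_camera"]; Rt=R.from_quat(st["eef_rot"]).as_matrix()
        return K,c["dist"],Rt@T[:3,:3],st["tool_pos"]+Rt@T[:3,3]
    return K,c["dist"],R.from_quat(c["rotation"]).as_matrix(),c["eye"]
def rays(C,px):
    K,d,Rm,e=C
    u=cv2.undistortPoints(np.array(px,float).reshape(-1,1,2),K,d).reshape(-1,2)
    return e,np.c_[u[:,0],-u[:,1],-np.ones(len(u))]@Rm.T
def onplane(C,px,z):
    e,d=rays(C,px); return e+d*((z-e[2])/d[:,2])[:,None]
def big(m,k=1):
    cs,_=cv2.findContours(m.astype(np.uint8),cv2.RETR_EXTERNAL,cv2.CHAIN_APPROX_NONE)
    return sorted(cs,key=cv2.contourArea)[::-1][:k]
def proj(C,p):
    K,d,Rm,e=C; q=(np.array(p)-e)@Rm
    q=q*[1,-1,-1]
    return cv2.projectPoints(q.reshape(-1,1,3),np.zeros(3),np.zeros(3),K,d)[0].reshape(-1,2)
E
python3 - <<'E'
from h import *
im=cv2.imread("pics/top0.png"); C=cam("top")
b,g,r=[im[:,:,i].astype(int) for i in range(3)]
m=(b>r+30)&(b>g+30)
for c in big(m,3):
    w=onplane(C,c.reshape(-1,2),.052)[:,:2].astype(np.float32); rc=cv2.minAreaRect(w)
    print("navy",c.reshape(-1,2).mean(0),rc)
hsv=cv2.cvtColor(im,cv2.COLOR_BGR2HSV)
print(hsv[172,237],hsv[205,237],hsv[190,224],hsv[185,245], hsv[190,210])
cr=cv2.resize(im[150:290,200:400],None,fx=4,fy=4,interpolation=cv2.INTER_CUBIC)
cv2.imwrite("pics/crop.png",cr)
E
```

```text
navy [330.98876404 270.48314607] ((0.312858909368515, -0.20881392061710358), (0.0944225862622261, 0.029559653252363205), 75.14664459228516)
navy [341.63736264 207.14285714] ((0.4897357225418091, -0.252078115940094), (0.09324716776609421, 0.02870720997452736), 88.83251190185547)
[ 17  66 101] [ 19  68 172] [ 18  70 167] [ 19  68 175] [ 17 127 187]
```

View pics/crop.png

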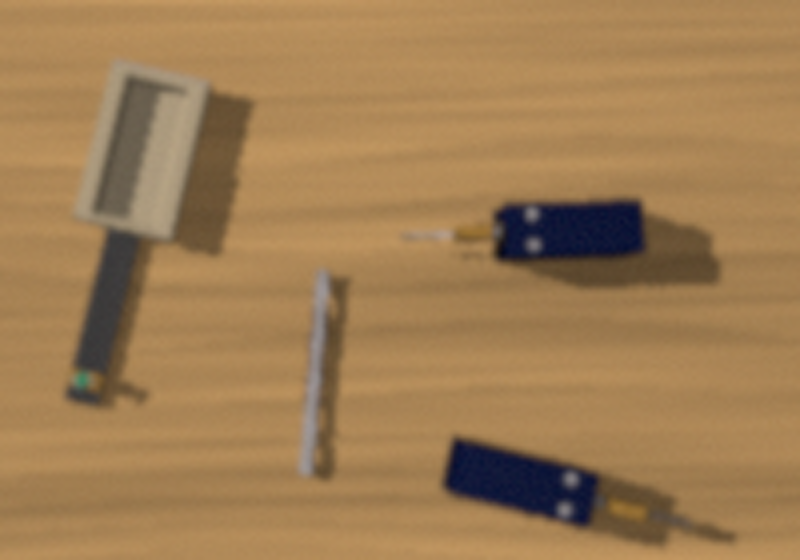

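Crop: A is the navy block at top centre, with its tab and needle pointing left (world +y). B, below it, points right. The jig pocket is at upper left, and its tongue with the green stone runs down. I keep A, the farthest from the base.

```bash
cat >> h.py <<'E'
def delta(p,yaw_y=None,st=None):
    """shift (cm) and turn (deg) in tool axes to bring TCP to p, tool y at heading yaw_y deg, pointing down"""
    st=st or manip.read_state(); Rt=R.from_quat(st["eef_rot"])
    s=Rt.inv().apply(np.array(p)-st["tool_pos"])*100
    if yaw_y is None: return s.round(2)
    a=np.radians(yaw_y); y=np.array([np.cos(a),np.sin(a),0]); z=np.array([0,0,-1.])
    G=R.from_matrix(np.c_[np.cross(y,z),y,z])
    return s.round(2),np.degrees((Rt.inv()*G).as_rotvec()).round(2)
E
python3 - <<'E'
from h import *
im=cv2.imread("pics/top0.png"); C=cam("top")
hsv=cv2.cvtColor(im,cv2.COLOR_BGR2HSV)
m=(hsv[:,:,1]<85)&(hsv[:,:,2]>85); m[:,:200]=0;m[:160]=0;m[230:]=0;m[:,262:]=0
c=big(m)[0]; w=onplane(C,c.reshape(-1,2),.027)[:,:2].astype(np.float32)
print(cv2.minAreaRect(w),cv2.contourArea(c))
print("tongue end",onplane(C,[(221,246)],.03))
gm=(hsv[:,:,0]>60)&(hsv[:,:,0]<95)&(hsv[:,:,1]>80); gm[:,:200]=0;gm[:,260:]=0
c=big(gm)[0].reshape(-1,2); print(c.mean(0),onplane(C,[c.mean(0)],.033))
print(manip.read_state()["time_s"],delta([.487,-.31,.23],1))
E
```

```text
((0.556946873664856, 0.05726887285709381), (0.07426787912845612, 0.12509365379810333), 75.11743927001953) 960.0
tongue end [[0.38510375 0.10014699 0.03      ]]
[220.  244.5] [[0.38954594 0.10265265 0.033     ]]
0.1 (array([-57.21, -62.65,  -0.81]), array([-0.11,  0.07, 64.21]))
```

Request:
send_rows:
  rows:
    - [[-3.4,-3.6,0],[0,0,0],8.5]
    - [[-6.8,-7.2,0],[0,0,0],8.5]
    - [[-10.2,-10.8,0],[0,0,0],8.5]
    - [[-13.6,-14.4,0],[0,0,0],8.5]
    - [[-17,-18,0],[0,0,0],8.5]

```text
time_s: 0.6
tool_pos: [0.3096, 0.2624, 0.2211]
eef_rot: [0.215, 0.977, -0.0, -0.0]
wrist_force: [0.9, 0.2, -0.6]
opening: 0.085
grip_force: 0.0
```

Request:
send_rows:
  rows:
    - [[-3.4,-3.6,0],[0,0,0],8.5]
    - [[-6.8,-7.2,0],[0,0,0],8.5]
    - [[-10.2,-10.8,0],[0,0,0],8.5]
    - [[-13.6,-14.4,0],[0,0,0],8.5]
    - [[-17,-18,0],[0,0,0],8.5]

```text
time_s: 1.1
tool_pos: [0.3882, 0.028, 0.2214]
eef_rot: [0.215, 0.977, 0.0, 0.0]
wrist_force: [1.4, 0.7, 0.8]
opening: 0.085
grip_force: 0.0
```

Request:
send_rows:
  rows:
    - [[-3.4,-3.6,0],[0,0,0],8.5]
    - [[-6.8,-7.2,0],[0,0,0],8.5]
    - [[-10.2,-10.8,0],[0,0,0],8.5]
    - [[-13.6,-14.4,0],[0,0,0],8.5]
    - [[-17,-18,0],[0,0,0],8.5]

```text
time_s: 1.6
tool_pos: [0.4675, -0.2062, 0.2213]
eef_rot: [0.214, 0.977, 0.0, -0.0]
wrist_force: [0.8, -0.1, 0.2]
opening: 0.0848
grip_force: 0.0
```

```bash
python3 - <<'E'
from h import *
s=manip.read_state();print(s["time_s"],s["tool_pos"],s["qpos"]);print(delta([.487,-.25,.2],1,s))
E
```

```text
1.6 [ 0.46749014 -0.20618151  0.22128314] [-0.22465787  0.27724227  0.76547726  1.63775467 -0.19829415  1.30673939
  1.71288665]
(array([-3.61, -3.16,  2.13]), array([ 2.000e-02, -3.000e-02,  6.426e+01]))
```

Request:
send_rows:
  rows:
    - [[-0.7,-0.6,0.5],[0,0,8],8.5]
    - [[-1.4,-1.2,1.0],[0,0,16],8.5]
    - [[-2.1,-1.8,1.5],[0,0,24],8.5]
    - [[-2.8,-2.5,2.0],[0,0,32],8.5]
    - [[-3.6,-3.2,2.1],[0,0,40],8.5]

```text
time_s: 2.1
tool_pos: [0.4859, -0.2486, 0.1993]
eef_rot: [0.538, 0.843, -0.0, -0.001]
wrist_force: [-0.0, 0.0, -0.3]
opening: 0.0848
grip_force: 0.0
```

Request:
send_rows:
  rows:
    - [[0,0,0],[0,0,8],8.5]
    - [[0,0,0],[0,0,16],8.5]
    - [[0,0,0],[0,0,24.3],8.5]
    - [[0,0,0],[0,0,24.3],8.5]
    - [[0,0,0],[0,0,24.3],8.5]

```text
time_s: 2.6
tool_pos: [0.4863, -0.2486, 0.2001]
eef_rot: [0.7, 0.714, -0.0, -0.0]
wrist_force: [-0.2, -0.2, 0.5]
opening: 0.0846
grip_force: 0.0
```

```bash
python3 - <<'E'
from h import *
import pickle
s=manip.read_state();im=manip.read_camera("wrist")[:,:,::-1].copy();cv2.imwrite("pics/w1.png",im);pickle.dump(s,open("s1.pkl","wb"))
print(s["time_s"],s["tool_pos"],s["qpos"])
C=cam("wrist",s)
b,g,r=[im[:,:,i].astype(int) for i in range(3)]
m=(b>r+25)&(b>g+25)
for c in big(m,2):
    print(c.reshape(-1,2).min(0),c.reshape(-1,2).max(0),cv2.minAreaRect(onplane(C,c.reshape(-1,2),.052)[:,:2].astype(np.float32)))
E
```

```text
2.6 [ 0.48632231 -0.24860618  0.2000922 ] [-0.26156159  0.44408498  0.99284198  1.58333498 -0.3799535   1.32298306
  0.80065543]
[46 76] [114 184] ((0.32169637084007263, -0.21110349893569946), (0.10041720420122147, 0.05312550440430641), 74.92938995361328)
[238 126] [277 226] ((0.4908488690853119, -0.25215810537338257), (0.03685420751571655, 0.09970999509096146), 0.6603552103042603)
```

View pics/w1.png

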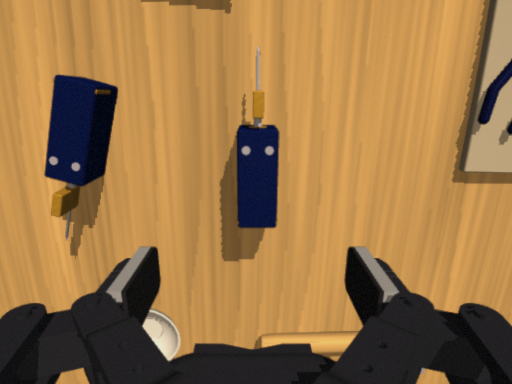

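The wrist picture shows case A with its top at columns 238–277, rows 126–226, and its needle up to (258,48). Look-alike B is at the left (80,130). The way down is clear.

```bash
python3 - <<'E'
from h import *
print(delta([.491,-.252,.038],0.66))
E
```

```text
(array([-0.35,  0.47, 16.22]), array([-0.03, -0.02,  0.4 ]))
```

Request:
send_rows:
  rows:
    - [[-0.3,0.5,3.5],[0,0,0.4],8.5]
    - [[-0.3,0.5,7.5],[0,0,0.4],8.5]
    - [[-0.3,0.5,10.5],[0,0,0.4],8.5]
    - [[-0.3,0.5,13.5],[0,0,0.4],8.5]
    - [[-0.3,0.5,15.5],[0,0,0.4],8.5]

```text
time_s: 3.15
tool_pos: [0.4905, -0.2508, 0.0432]
eef_rot: [0.703, 0.711, -0.0, -0.002]
wrist_force: [-0.8, 0.3, -0.2]
opening: 0.0852
grip_force: 0.0
```

Request:
send_rows:
  rows:
    - [[0,0,0.7],[0,0,0],8.5]
    - [[0,0,0.7],[0,0,0],6]
    - [[0,0,0.7],[0,0,0],4.5]
    - [[0,0,0.7],[0,0,0],3.5]
    - [[0,0,0.7],[0,0,0],3.0]

```text
time_s: 3.65
tool_pos: [0.4916, -0.2525, 0.0404]
eef_rot: [0.704, 0.71, 0.0, 0.0]
wrist_force: [-2.2, 1.9, 5.8]
opening: 0.0356
grip_force: 59.2
```

Request:
send_rows:
  rows:
    - [[0,0,0],[0,0,0],3.0]
    - [[0,0,0],[0,0,0],3.0]
    - [[0,0,0],[0,0,0],3.0]
    - [[0,0,0],[0,0,0],3.0]
    - [[0,0,0],[0,0,0],3.0]

```text
time_s: 4.15
tool_pos: [0.4916, -0.2526, 0.0404]
eef_rot: [0.704, 0.71, 0.0, 0.001]
wrist_force: [-3.4, 0.9, 6.2]
opening: 0.0354
grip_force: 59.1
```

Request:
send_rows:
  rows:
    - [[0,0,-0.7],[0,0,0],3.0]
    - [[0,0,-2],[0,0,0],3.0]
    - [[0,0,-4],[0,0,0],3.0]
    - [[0,0,-7],[0,0,0],3.0]
    - [[0,0,-9],[0,0,0],3.0]

```text
time_s: 4.65
tool_pos: [0.4929, -0.2529, 0.1319]
eef_rot: [0.704, 0.71, 0.001, 0.002]
wrist_force: [0.8, 0.4, -0.0]
opening: 0.0301
grip_force: 0.0
```

```bash
python3 - <<'E'
from h import *
s=manip.read_state();im=manip.read_camera("wrist")[:,:,::-1].copy();cv2.imwrite("pics/w2.png",im)
print(s["time_s"],s["tool_pos"],s["qpos"],s["grip_force"],s["opening"],s["wrist_force"])
h=np.radians(165); print(delta([.557,.057,.15],75,s))
E
```

```text
4.65 [ 0.49291704 -0.2528974   0.13190315] [-0.22331579  0.51870939  0.95070014  1.66706171 -0.45116456  1.18711611
  0.84552393] 0.0 0.03007174693894739 [ 0.78531214  0.36520735 -0.03044666]
(array([30.93,  6.69, -1.85]), array([  0.13,   0.26, -74.49]))
```

View pics/w2.png

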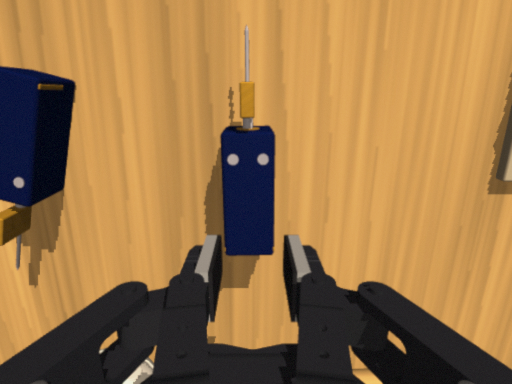

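```bash
python3 - <<'E'
from h import *
im=cv2.imread("pics/w2.png"); s=manip.read_state(); C=cam("wrist",s)
b,g,r=[im[:,:,i].astype(int) for i in range(3)]
m=(b>r+25)&(b>g+25)
for c in big(m,2):
    print(c.reshape(-1,2).min(0),c.reshape(-1,2).max(0),cv2.minAreaRect(onplane(C,c.reshape(-1,2),.052)[:,:2].astype(np.float32)))
Rt=R.from_quat(s["eef_rot"])
for z in (.014,0,-.005): print(proj(C,[s["tool_pos"]+Rt.apply([0,y,z]) for y in(-.015,.015)]))
print(proj(C,[[s["tool_pos"][0],s["tool_pos"][1],.052]]), C[3])
im=manip.read_camera("scene")[:,:,::-1]
cv2.imwrite("pics/sc.png",cv2.resize(im[60:260,100:320],None,fx=3,fy=3,interpolation=cv2.INTER_CUBIC))
E
```

```text
[222 127] [273 254] ((0.49219346046447754, -0.2544075846672058), (0.037949103862047195, 0.10171669721603394), 1.1171188354492188)
[ 0 67] [ 70 205] ((0.3326086103916168, -0.21544058620929718), (0.1019786149263382, 0.04974374920129776), 78.01172637939453)
[[225.78946724 230.95033522]
 [279.14672997 230.95001485]]
[[223.70193357 241.821503  ]
 [281.3263087  241.8191421 ]]
[[222.87382023 246.13652138]
 [282.19092984 246.13325574]]
[[251.30292324 194.18198275]] [ 0.49230028 -0.18067857  0.28673374]
```

View pics/sc.png

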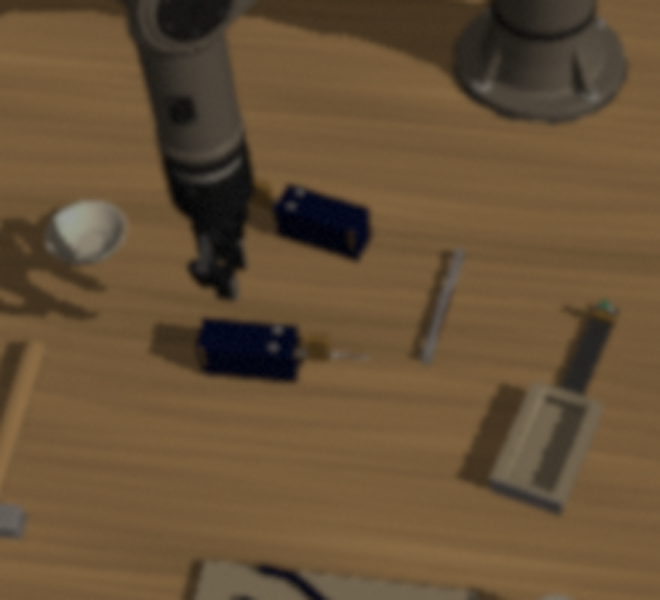

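Request:
send_rows:
  rows:
    - [[0,0,0],[0,0,0],8.5]
    - [[0,0,0],[0,0,0],8.5]
    - [[-0.1,0,0],[0,0,0],8.5]
    - [[-0.1,0,2.5],[0,0,0],8.5]
    - [[-0.1,0,5],[0,0,0],8.5]

```text
time_s: 5.25
tool_pos: [0.4918, -0.2531, 0.0778]
eef_rot: [0.704, 0.71, 0.0, 0.0]
wrist_force: [-0.0, -0.1, -0.2]
opening: 0.0855
grip_force: 0.0
```

Request:
send_rows:
  rows:
    - [[0,0,2],[0,0,0],8.5]
    - [[0,0,4],[0,0,0],8.5]
    - [[0,0,5.2],[0,0,0],8.5]
    - [[0,0,5.2],[0,0,0],8.5]
    - [[0,0,5.2],[0,0,0],6]

```text
time_s: 5.75
tool_pos: [0.4916, -0.2532, 0.0267]
eef_rot: [0.704, 0.71, -0.0, 0.0]
wrist_force: [1.3, -0.8, 0.3]
opening: 0.0727
grip_force: 0.0
```

Request:
send_rows:
  rows:
    - [[0,0,0],[0,0,0],4.5]
    - [[0,0,0],[0,0,0],4]
    - [[0,0,0],[0,0,0],3.5]
    - [[0,0,0],[0,0,0],3.0]
    - [[0,0,0],[0,0,0],2.5]

```text
time_s: 6.25
tool_pos: [0.4911, -0.2534, 0.0277]
eef_rot: [0.704, 0.71, -0.0, 0.0]
wrist_force: [-3.5, 0.6, 6.0]
opening: 0.0387
grip_force: 61.2
```

Request:
send_rows:
  rows:
    - [[0,0,0],[0,0,0],2.0]
    - [[0,0,0],[0,0,0],2.0]
    - [[0,0,0],[0,0,0],2.0]

```text
time_s: 6.55
tool_pos: [0.4911, -0.2533, 0.0277]
eef_rot: [0.704, 0.71, 0.0, 0.0]
wrist_force: [-3.6, 1.2, 5.1]
opening: 0.0381
grip_force: 61.2
```

Request:
send_rows:
  rows:
    - [[0,0,-0.2],[0,0,0],2.0]
    - [[0,0,-0.4],[0,0,0],2.0]
    - [[0,0,-0.6],[0,0,0],2.0]
    - [[0,0,-0.8],[0,0,0],2.0]
    - [[0,0,-1.0],[0,0,0],2.0]

```text
time_s: 7.05
tool_pos: [0.4913, -0.2525, 0.0362]
eef_rot: [0.704, 0.71, -0.0, -0.0]
wrist_force: [0.2, -0.2, -7.5]
opening: 0.0384
grip_force: 61.0
```

Request:
send_rows:
  rows:
    - [[0,0,-1],[0,0,0],2.0]
    - [[0,0,-2.5],[0,0,0],2.0]
    - [[0,0,-4.5],[0,0,0],2.0]
    - [[0,0,-6.5],[0,0,0],2.0]
    - [[0,0,-8],[0,0,0],2.0]

```text
time_s: 7.55
tool_pos: [0.4922, -0.2538, 0.1192]
eef_rot: [0.704, 0.71, 0.0, 0.002]
wrist_force: [0.5, 0.2, -8.0]
opening: 0.0385
grip_force: 61.8
```

```bash
python3 - <<'E'
from h import *
s=manip.read_state();im=manip.read_camera("wrist")[:,:,::-1].copy();cv2.imwrite("pics/w3.png",im)
print(s["time_s"],s["tool_pos"],s["grip_force"],s["opening"],s["wrist_force"],s["qpos"])
print(delta([.557,.057,.14],75,s))
C=cam("wrist",s)
b,g,r=[im[:,:,i].astype(int) for i in range(3)]
c=[c for c in big((b>r+25)&(b>g+25),3)]
for k in c:print(k.reshape(-1,2).min(0),k.reshape(-1,2).max(0))
E
```

```text
7.55 [ 0.49219421 -0.25382919  0.11922273] 61.83166265487671 0.038512492195620314 [ 0.49845885  0.15366081 -7.99009661] [-0.21446076  0.53274235  0.9418128   1.68207662 -0.46421597  1.16425848
  0.85726175]
(array([31.03,  6.74, -2.11]), array([  0.09,   0.18, -74.53]))
[205 143] [297 348]
[ 0 66] [ 64 209]
[292 309] [292 309]
```

View pics/w3.png

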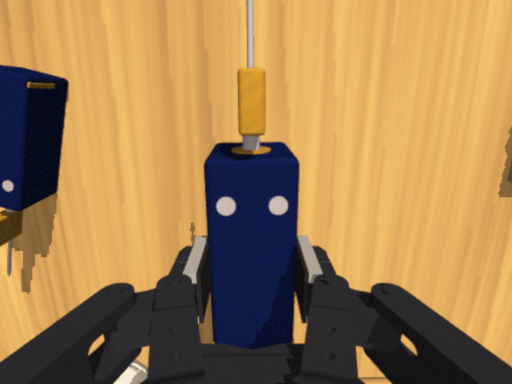

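The case hangs level in the fingers, with its top face at columns 205–297, rows 143–348, and its tab and needle straight ahead at column 251.

```bash
python3 - <<'E'
from h import *
s=manip.read_state();C=cam("wrist",s);Rt=R.from_quat(s["eef_rot"])
P=lambda p:proj(C,[s["tool_pos"]+Rt.apply(p)]).round(1)
zb=.0277
for dx in(-.004,0,.004):
  print(dx,[P([dx+x,0,zb-h]) for x,h in((-.05,.049),(-.047,.052),(.047,.052),(.05,.049),(.05,.003),(.05,.032),(.06,.06),(.084,.06))])
print(P([0,.0,0]))
im=cv2.imread("pics/w3.png"); print(im[135:185:3,215].tolist()); print(im[60:75,252].tolist())
E
```

```text
-0.004 [array([[252.5, 356.3]]), array([[252.5, 356.1]]), array([[252.7, 171.9]]), array([[252.7, 163.2]]), array([[252.5, 146.4]]), array([[252.6, 155.8]]), array([[252.8, 142.8]]), array([[252.8,  75. ]])]
0 [array([[252.5, 350. ]]), array([[252.5, 349.7]]), array([[252.7, 162.2]]), array([[252.7, 153.6]]), array([[252.5, 139.1]]), array([[252.6, 147.2]]), array([[252.8, 132. ]]), array([[252.8,  63. ]])]
0.004 [array([[252.5, 343.6]]), array([[252.5, 343.2]]), array([[252.7, 152.5]]), array([[252.7, 143.9]]), array([[252.5, 131.7]]), array([[252.6, 138.6]]), array([[252.8, 121. ]]), array([[252.9,  50.7]])]
[[252.5 241.8]]
[[93, 167, 222], [88, 160, 217], [86, 159, 212], [73, 117, 156], [58, 25, 22], [39, 14, 7], [63, 20, 5], [66, 25, 15], [78, 28, 17], [81, 30, 17], [75, 30, 19], [69, 29, 16], [69, 27, 18], [71, 26, 17], [72, 29, 20], [70, 25, 18], [68, 21, 14]]
[[168, 177, 193], [169, 177, 193], [170, 179, 195], [169, 177, 193], [170, 178, 194], [169, 179, 194], [167, 176, 195], [143, 168, 195], [83, 164, 221], [51, 167, 230], [50, 164, 227], [46, 157, 221], [45, 154, 218], [48, 156, 219], [46, 156, 220]]
```

Request:
send_rows:
  rows:
    - [[3,0.6,-0.5],[0,0,-3],2.0]
    - [[6.5,1.3,-1],[0,0,-9],2.0]
    - [[10,2.0,-1.5],[0,0,-16],2.0]
    - [[13.5,2.8,-2],[0,0,-23],2.0]
    - [[17,3.5,-2],[0,0,-30],2.0]

```text
time_s: 8.1
tool_pos: [0.5257, -0.0815, 0.1375]
eef_rot: [0.494, 0.869, 0.0, 0.001]
wrist_force: [1.2, -1.2, -8.7]
opening: 0.0388
grip_force: 62.0
```

```bash
python3 - <<'E'
from h import *
s=manip.read_state()
print(s["time_s"],s["tool_pos"],s["grip_force"],s["wrist_force"],s["qpos"])
print(delta([.557,.057,.14],75,s))
E
```

```text
8.1 [ 0.52569282 -0.08154874  0.13750182] 62.03817129135132 [ 1.23599955 -1.22249887 -8.68802944] [-0.4973489   0.42368264  0.83191098  1.7153438  -0.33973567  1.15142578
  0.96732206]
(array([10.31,  9.78, -0.25]), array([  0.07,   0.11, -44.25]))
```

Request:
send_rows:
  rows:
    - [[-0.1,0.9,0],[0,0,-8],2.0]
    - [[-0.2,1.8,0],[0,0,-16],2.0]
    - [[-0.4,2.6,0],[0,0,-24],2.0]
    - [[-0.5,3.4,0],[0,0,-32],2.0]
    - [[-0.6,4.3,0],[0,0,-40],2.0]

```text
time_s: 8.6
tool_pos: [0.5648, -0.0664, 0.1363]
eef_rot: [0.167, 0.986, -0.0, -0.0]
wrist_force: [-0.3, -0.6, -7.5]
opening: 0.0384
grip_force: 61.9
```

Request:
send_rows:
  rows:
    - [[0,0,0],[0,0,-4.2],2.0]
    - [[0,0,0],[0,0,-4.2],2.0]
    - [[0,0,0],[0,0,-4.2],2.0]

```text
time_s: 8.9
tool_pos: [0.5645, -0.0665, 0.1363]
eef_rot: [0.134, 0.991, -0.0, -0.0]
wrist_force: [-0.1, 1.2, -7.9]
opening: 0.0386
grip_force: 62.0
```

```bash
python3 - <<'E'
from h import *
import pickle
s=manip.read_state();im=manip.read_camera("wrist")[:,:,::-1].copy();cv2.imwrite("pics/w4.png",im);pickle.dump(s,open("s4.pkl","wb"))
print(s["time_s"],s["tool_pos"],s["eef_rot"],s["grip_force"],s["opening"],s["wrist_force"],s["qpos"])
C=cam("wrist",s)
hd=np.radians(165);X=np.array([np.cos(hd),np.sin(hd),0]);Y=np.array([-X[1],X[0],0])
J=np.array([.558,.057,0])
print(proj(C,[J+X*a+Y*b+[0,0,.027] for a,b in((-.06,-.037),(-.06,.037),(.06,.037),(.06,-.037),(.174,0))]).round(0).tolist())
E
```

```text
8.9 [ 0.56453381 -0.06648384  0.13631161] [ 1.34390236e-01  9.90928381e-01 -2.11836737e-04 -4.03285434e-04] 61.9987678527832 0.038648027410336586 [-0.09050693  1.22418734 -7.86377879] [-0.36423436  0.45950139  0.63170271  1.60756705 -0.28786184  1.17019618
  1.63259053]
[[429.0, 209.0], [346.0, 209.0], [357.0, 62.0], [452.0, 63.0], [421.0, -111.0]]
```

View pics/w4.png

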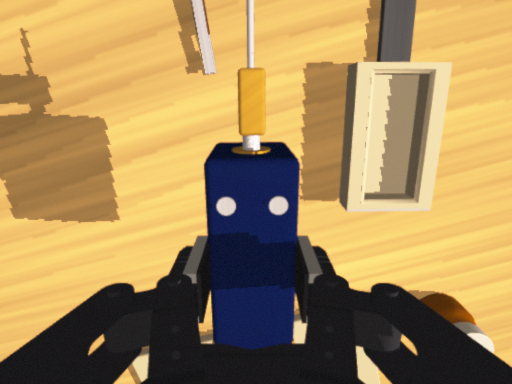

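The jig's top is seen with corners (357,62), (451,63), (431,211) and (347,210), within 2 px of where the estimate puts them. I'll refine that.

```bash
python3 - <<'E'
from h import *
import pickle
im=cv2.imread("pics/w4.png"); s=pickle.load(open("s4.pkl","rb")); C=cam("wrist",s)
hsv=cv2.cvtColor(im,cv2.COLOR_BGR2HSV)
print([hsv[140,x].tolist() for x in range(340,460,5)])
m=(hsv[:,:,1]<75)&(hsv[:,:,2]>200); m[:50]=0; m[225:]=0; m[:,:335]=0; m[:,465:]=0
c=big(m)[0]; print(c.reshape(-1,2).min(0),c.reshape(-1,2).max(0))
rc=cv2.minAreaRect(onplane(C,c.reshape(-1,2),.027)[:,:2].astype(np.float32)); print(rc)
X=np.array([np.cos(np.radians(165)),np.sin(np.radians(165))])
print(delta([.558-.966*.0015,.057+.259*.0015,.1363],75,s))
E
```

```text
[[17, 149, 180], [18, 80, 92], [17, 86, 92], [22, 72, 243], [21, 73, 243], [22, 74, 242], [22, 70, 243], [22, 70, 243], [22, 75, 243], [19, 85, 174], [17, 84, 161], [18, 86, 160], [18, 85, 162], [18, 87, 159], [18, 86, 158], [18, 79, 90], [17, 80, 96], [19, 84, 149], [22, 71, 244], [22, 71, 244], [22, 76, 244], [21, 135, 249], [21, 137, 249], [21, 136, 249]]
[347  62] [450 211]
((0.5587707161903381, 0.05713389068841934), (0.07274286448955536, 0.12137363851070404), 75.11260223388672)
(array([ 4.07, 11.73, -0.  ]), array([-0.03, -0.04, -0.45]))
```

Request:
send_rows:
  rows:
    - [[0.8,2.3,0],[0,0,-0.5],2.0]
    - [[1.7,5,0],[0,0,-0.5],2.0]
    - [[2.6,7.7,0],[0,0,-0.5],2.0]
    - [[3.4,10,0],[0,0,-0.5],2.0]
    - [[4.0,11.75,0],[0,0,-0.5],2.0]

```text
time_s: 9.45
tool_pos: [0.557, 0.0605, 0.1364]
eef_rot: [0.128, 0.992, 0.001, -0.0]
wrist_force: [0.7, 0.2, -7.8]
opening: 0.0382
grip_force: 62.2
```

Request:
send_rows:
  rows:
    - [[0,0,1.0],[0,0,0],2.0]
    - [[0,0,3.0],[0,0,0],2.0]
    - [[0,0,5.0],[0,0,0],2.0]
    - [[0,0,6.5],[0,0,0],2.0]
    - [[0,0,7.2],[0,0,0],2.0]

```text
time_s: 9.95
tool_pos: [0.5558, 0.0568, 0.0626]
eef_rot: [0.13, 0.992, -0.001, -0.002]
wrist_force: [-0.4, 0.1, -8.0]
opening: 0.0387
grip_force: 62.1
```

```bash
python3 - <<'E'
from h import *
s=manip.read_state();im=manip.read_camera("wrist")[:,:,::-1].copy();cv2.imwrite("pics/w5.png",im)
print(s["time_s"],s["tool_pos"],s["wrist_force"],s["ft_torque"],s["qpos"])
print(delta([.5574,.0575,.0547],75.1,s))
E
```

```text
9.95 [0.55583979 0.05680425 0.06258265] [-0.36880506  0.12809656 -8.04964293] [-0.00350464  0.01458553 -0.02054613] [-0.54622071  0.51749333  0.57167756  1.71455069 -0.32039298  1.00823409
  1.4504333 ]
(array([-0.14,  0.11,  0.79]), array([-0.13, -0.18, -0.01]))
```

View pics/w5.png

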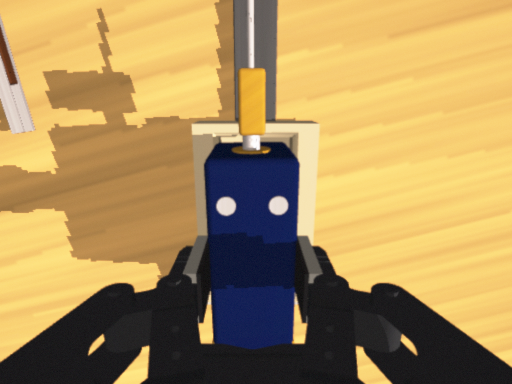

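The case hangs over the pocket. The jig's outer edges are at columns 192–319, its front edge at row 122, and the tongue is centred near column 256 with the rod at 251, so a small shift to the right is needed.

```bash
python3 - <<'E'
from h import *
s=manip.read_state();C=cam("wrist",s);Rt=R.from_quat(s["eef_rot"])
im=cv2.imread("pics/w5.png");g=cv2.cvtColor(im,cv2.COLOR_BGR2GRAY).astype(int)
def edges(v,off):
    d=np.diff(cv2.GaussianBlur(v.astype(np.float32).reshape(-1,1),(1,5),0).ravel()); i=np.argsort(-abs(d))[:10]; return sorted((int(k+off),int(d[k])) for k in i)
print("jig row135",edges(g[135,180:335],180)); print("col 215",edges(g[100:160,215],100)); print("col300",edges(g[100:160,300],100))
print("rod row30",edges(g[30,225:290],225));print("tab row100",edges(g[100,225:290],225)); print("case row250..",edges(g[165,195:310],195))
t=lambda px,z:Rt.inv().apply(onplane(C,px,z)-s["tool_pos"])*1000
print("front edge tool mm",t([(215,122),(300,122)],.027).round(1).tolist())
print("sides",t([(192.5,135),(319,135)],.027).round(1).tolist())
print("tongue",t([(235,60),(277,60)],.008).round(1).tolist())
zt=s["tool_pos"][2]-.0277
print("rod",t([(251,30)],zt+.032).round(1).tolist(),"tab",t([(239,100),(265,100)],zt+.06).round(1).tolist(),"tabfront",t([(252,68),(252,134)],zt+.06).round(1).tolist())
E
```

```text
jig row135 [(211, 28), (212, 26), (215, -17), (235, 19), (236, 23), (240, -20), (241, -20), (296, 18), (297, 27), (298, 23)]
col 215 [(116, -24), (122, 31), (123, 36), (124, 23), (135, -25), (136, -33), (137, -21), (143, -21), (144, -28), (145, -24)]
col300 [(116, -1), (117, -4), (118, -15), (119, -29), (120, -27), (121, 1), (122, 32), (123, 35), (124, 18), (125, 4)]
rod row30 [(246, 18), (247, 30), (248, 35), (249, 28), (252, -33), (253, -47), (254, -35), (275, 22), (276, 32), (277, 25)]
tab row100 [(238, 14), (239, 22), (240, 21), (241, 13), (263, -15), (264, -27), (265, -26), (274, 22), (275, 31), (276, 25)]
case row250.. [(201, -10), (202, -29), (203, -42), (204, -30), (296, 9), (297, 29), (298, 52), (299, 53), (300, 31), (301, 10)]
front edge tool mm [[59.0, -21.9, 35.4], [59.0, 26.9, 35.3]]
sides [[51.6, -35.3, 35.5], [51.6, 38.3, 35.3]]
tongue [[94.3, -10.9, 54.5], [94.3, 14.4, 54.5]]
rod [[100.4, -1.1, -3.9]] tab [[72.1, -5.4, -32.0], [72.1, 4.0, -32.1]] tabfront [[83.0, -0.7, -32.0], [59.9, -0.7, -32.1]]
```

Request:
send_rows:
  rows:
    - [[-0.1,0.2,0],[0,0,0],2.0]
    - [[-0.1,0.2,0.3],[0,0,0],2.0]
    - [[-0.1,0.2,0.7],[0,0,0],2.0]
    - [[-0.1,0.2,1.0],[0,0,0],2.0]
    - [[-0.1,0.2,1.3],[0,0,0],2.0]

```text
time_s: 10.5
tool_pos: [0.559, 0.0597, 0.0514]
eef_rot: [0.129, 0.992, 0.0, 0.0]
wrist_force: [0.0, -0.4, -7.0]
opening: 0.0387
grip_force: 62.3
```

Request:
send_rows:
  rows:
    - [[0,0,0.2],[0,0,0],2.0]
    - [[0,0,0.4],[0,0,0],2.0]
    - [[0,0,0.4],[0,0,0],2.0]

```text
time_s: 10.8
tool_pos: [0.5587, 0.0597, 0.0472]
eef_rot: [0.129, 0.992, -0.0, -0.0]
wrist_force: [0.2, 0.2, -8.6]
opening: 0.0377
grip_force: 62.2
```

Request:
send_rows:
  rows:
    - [[0,0,0.2],[0,0,0],2.0]
    - [[0,0,0.4],[0,0,0],2.0]
    - [[0,0,0.6],[0,0,0],2.0]
    - [[0,0,0.8],[0,0,0],2.0]
    - [[0,0,0.8],[0,0,0],2.0]

```text
time_s: 11.3
tool_pos: [0.5586, 0.0597, 0.0391]
eef_rot: [0.129, 0.992, -0.0, -0.0]
wrist_force: [0.0, 0.7, -8.2]
opening: 0.0387
grip_force: 62.2
```

Request:
send_rows:
  rows:
    - [[0,0,0.15],[0,0,0],2.0]
    - [[0,0,0.3],[0,0,0],2.0]
    - [[0,0,0.4],[0,0,0],2.0]
    - [[0,0,0.4],[0,0,0],2.0]

```text
time_s: 11.7
tool_pos: [0.5588, 0.0597, 0.0353]
eef_rot: [0.129, 0.992, -0.0, -0.0]
wrist_force: [0.4, -0.6, -7.4]
opening: 0.0382
grip_force: 62.2
```

Request:
send_rows:
  rows:
    - [[0,0,0.1],[0,0,0],2.0]
    - [[0,0,0.2],[0,0,0],2.0]
    - [[0,0,0.2],[0,0,0],2.0]

```text
time_s: 12.0
tool_pos: [0.5592, 0.0596, 0.0348]
eef_rot: [0.129, 0.992, 0.0, 0.0]
wrist_force: [-4.5, 0.0, 3.8]
opening: 0.0382
grip_force: 63.5
```

Request:
send_rows:
  rows:
    - [[0,0,-0.1],[0,0,0],4]
    - [[0,0,-0.1],[0,0,0],5]
    - [[0,0,-0.1],[0,0,0],6]
    - [[0,0,-0.1],[0,0,0],6.5]
    - [[0,0,-0.1],[0,0,0],6.5]

```text
time_s: 12.5
tool_pos: [0.5596, 0.0598, 0.0349]
eef_rot: [0.129, 0.992, 0.0, 0.001]
wrist_force: [-0.3, 0.1, 0.1]
opening: 0.0648
grip_force: 0.0
```

Request:
send_rows:
  rows:
    - [[0,0,0],[0,0,0],6.5]
    - [[0,0,-2],[0,0,0],6.5]
    - [[0,0,-4],[0,0,0],6.5]
    - [[0,0,-7],[0,0,0],6.5]
    - [[0,0,-9.5],[0,0,0],6.5]

```text
time_s: 13.0
tool_pos: [0.5592, 0.0596, 0.1308]
eef_rot: [0.129, 0.992, 0.0, 0.0]
wrist_force: [-0.2, -0.2, -0.5]
opening: 0.065
grip_force: 0.0
```

Request:
send_rows:
  rows:
    - [[0,0,0],[0,0,0],6.5]
    - [[0,0,0],[0,0,0],6.5]
    - [[0,0,0],[0,0,0],6.5]

```text
time_s: 13.3
tool_pos: [0.558, 0.0598, 0.1283]
eef_rot: [0.129, 0.992, -0.0, -0.001]
wrist_force: [0.7, 1.1, -1.2]
opening: 0.0648
grip_force: 0.0
```

```bash
python3 - <<'E'
from h import *
import pickle
s=manip.read_state();im=manip.read_camera("wrist")[:,:,::-1].copy();cv2.imwrite("pics/w6.png",im);pickle.dump(s,open("s6.pkl","wb"))
C=cam("wrist",s);Rt=R.from_quat(s["eef_rot"]);t=lambda px,z:Rt.inv().apply(onplane(C,px,z)-s["tool_pos"])*1000
print(s["time_s"],s["tool_pos"],s["wrist_force"])
b,g,r=[im[:,:,i].astype(int) for i in range(3)]
c=big((b>r+25)&(b>g+25))[0];print(c.reshape(-1,2).min(0),c.reshape(-1,2).max(0))
rc=cv2.minAreaRect(onplane(C,c.reshape(-1,2),.059)[:,:2].astype(np.float32));print("case",rc)
hsv=cv2.cvtColor(im,cv2.COLOR_BGR2HSV)
m=(hsv[:,:,1]>170)&(hsv[:,:,0]>12)&(hsv[:,:,0]<28);m[:,:225]=0;m[:,290:]=0
for c in big(m,2):
  c=c.reshape(-1,2);print("tab",c.min(0),c.max(0),t([c.min(0),c.max(0)],.067).round(1).tolist())
E
```

```text
13.3 [0.55796426 0.0598318  0.12832063] [ 0.65470128  1.05212173 -1.16199767]
[224 135] [278 262]
case ((0.558584988117218, 0.05876436084508896), (0.03801967576146126, 0.09741908311843872), 75.72334289550781)
tab [243  83] [258 120] [[81.3, -6.4, 61.5], [58.2, 3.2, 61.5]]
tab [251 131] [262 133] [[51.1, -1.3, 61.4], [49.8, 5.9, 61.4]]
```

View pics/w6.png

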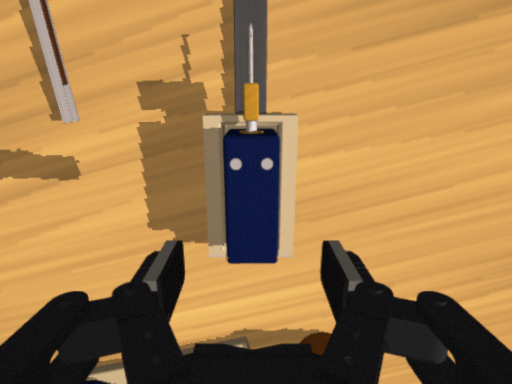

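The case sits in the pocket with the rod in: its top spans columns 224–278, rows 135–262. The tab is at (251,101) and the needle points along the tongue.

Request:
send_rows:
  rows:
    - [[2,0,0],[0,0,0],5]
    - [[5,-0.1,0],[0,0,0],4.5]
    - [[7.3,-0.15,0],[0,0,0],4.5]
    - [[7.3,-0.15,0.5],[0,0,0],4.5]
    - [[7.3,-0.15,2.5],[0,0,0],4.5]

```text
time_s: 13.85
tool_pos: [0.4893, 0.0775, 0.1052]
eef_rot: [0.128, 0.992, 0.001, 0.002]
wrist_force: [0.6, -0.6, 0.1]
opening: 0.0452
grip_force: 0.0
```

```bash
python3 - <<'E'
from h import *
import pickle
s0=pickle.load(open("s6.pkl","rb"))
tab=s0["tool_pos"]+R.from_quat(s0["eef_rot"]).apply([.0705,-.0016,0]); tab[2]=.046
X=np.array([np.cos(np.radians(165.1)),np.sin(np.radians(165.1)),0])
s=manip.read_state(); print(s["time_s"],s["tool_pos"],delta(tab+.003*X,75.1,s))
E
```

```text
13.85 [0.48933568 0.07749379 0.10517669] (array([ 0.28, -0.13,  5.92]), array([0.13, 0.19, 0.17]))
```

Request:
send_rows:
  rows:
    - [[0,0,1],[0,0,0],4.5]
    - [[0,0,2.5],[0,0,0],4.5]
    - [[0,0,4],[0,0,0],4.5]
    - [[0,0,5.2],[0,0,0],4.5]
    - [[0,0,5.7],[0,0,0],4.5]

```text
time_s: 14.35
tool_pos: [0.4871, 0.0764, 0.0458]
eef_rot: [0.129, 0.992, -0.001, -0.001]
wrist_force: [-0.7, 0.4, 0.1]
opening: 0.0451
grip_force: 0.0
```

Request:
send_rows:
  rows:
    - [[0,0,0],[0,0,0],4.5]
    - [[0,0,0],[0,0,0],4.5]

```text
time_s: 14.55
tool_pos: [0.4885, 0.0767, 0.0478]
eef_rot: [0.129, 0.992, -0.0, 0.0]
wrist_force: [0.6, -0.4, -0.2]
opening: 0.0449
grip_force: 0.0
```

```bash
python3 - <<'E'
from h import *
import pickle
s0=pickle.load(open("s6.pkl","rb"))
tab=s0["tool_pos"]+R.from_quat(s0["eef_rot"]).apply([.0705,-.0016,0]); tab[2]=.046
X=np.array([np.cos(np.radians(165.1)),np.sin(np.radians(165.1)),0])
s=manip.read_state(); print(s["time_s"],s["tool_pos"],s["wrist_force"],delta(tab+.003*X,75.1,s))
E
```

```text
14.55 [0.48854786 0.07673276 0.04779149] [ 0.59446243 -0.36466754 -0.17832102] (array([ 0.21, -0.02,  0.18]), array([0.01, 0.04, 0.1 ]))
```

Request:
send_rows:
  rows:
    - [[0.2,0,0.1],[0,0,0],4]
    - [[0.2,0,0.1],[0,0,0],3]
    - [[0.2,0,0.1],[0,0,0],2]
    - [[0.2,0,0.1],[0,0,0],1.2]
    - [[0.2,0,0.1],[0,0,0],0.8]

```text
time_s: 15.05
tool_pos: [0.4863, 0.0776, 0.0469]
eef_rot: [0.129, 0.992, 0.0, 0.0]
wrist_force: [-0.7, 0.3, 2.2]
opening: 0.009
grip_force: 36.5
```

Request:
send_rows:
  rows:
    - [[0,0,0],[0,0,0],0.4]
    - [[0,0,0],[0,0,0],0]
    - [[0,0,0],[0,0,0],0]
    - [[0,0,0],[0,0,0],0]

```text
time_s: 15.45
tool_pos: [0.4862, 0.0776, 0.0469]
eef_rot: [0.129, 0.992, 0.0, 0.0]
wrist_force: [-1.6, 0.4, 5.8]
opening: 0.0081
grip_force: 61.0
```

Request:
send_rows:
  rows:
    - [[0.4,0,-0.1],[0,0,0],0]
    - [[1.0,0,-0.1],[0,0,0],0]
    - [[1.6,0,-0.1],[0,0,0],0]
    - [[2.2,0,-0.1],[0,0,0],0]
    - [[2.5,0,-0.1],[0,0,0],0]

```text
time_s: 15.95
tool_pos: [0.4616, 0.0837, 0.0474]
eef_rot: [0.129, 0.992, -0.0, 0.0]
wrist_force: [4.6, -1.0, -6.7]
opening: 0.0079
grip_force: 59.6
```

Request:
send_rows:
  rows:
    - [[0.4,0,0],[0,0,0],0]
    - [[0.9,0,0],[0,0,0],0]
    - [[1.4,0,0],[0,0,0],0]
    - [[1.9,0,0],[0,0,0],0]
    - [[2.3,0,0],[0,0,0],0]

```text
time_s: 16.45
tool_pos: [0.4403, 0.0893, 0.0476]
eef_rot: [0.129, 0.992, -0.0, 0.001]
wrist_force: [5.6, -1.0, -5.2]
opening: 0.0081
grip_force: 59.6
```

Request:
send_rows:
  rows:
    - [[0.1,0,0],[0,0,0],0]
    - [[0.2,0,0],[0,0,0],0]
    - [[0.2,0,0],[0,0,0],0]
    - [[0.2,0,0],[0,0,0],0]

```text
time_s: 16.85
tool_pos: [0.4385, 0.0898, 0.0477]
eef_rot: [0.129, 0.992, -0.0, 0.001]
wrist_force: [5.1, -0.5, -5.8]
opening: 0.008
grip_force: 59.6
```

```bash
python3 - <<'E'
from h import *
s=manip.read_state();im=manip.read_camera("wrist")[:,:,::-1].copy();cv2.imwrite("pics/w7.png",im)
print(s["time_s"],s["tool_pos"],s["wrist_force"],s["grip_force"],s["opening"])
print("pull mm",np.linalg.norm(s["tool_pos"][:2]-[.4862,.0776])*1000)
C=cam("wrist",s)
hsv=cv2.cvtColor(im,cv2.COLOR_BGR2HSV); h=hsv[:,:,0].astype(int)
m=((h<6)|(h>173))&(hsv[:,:,1]>150)&(hsv[:,:,2]>60)
Rt=R.from_quat(s["eef_rot"]);t=lambda px,z:Rt.inv().apply(onplane(C,px,z)-s["tool_pos"])*1000
for c in big(m,3): print("red",c.reshape(-1,2).min(0),c.reshape(-1,2).max(0))
X=np.array([np.cos(np.radians(165.1)),np.sin(np.radians(165.1)),0]);J=np.array([.5588,.0575,0])
print("pred mouth px",proj(C,[J+.05*X+[0,0,.039],J+.055*X+[0,0,.043]]),"stone",proj(C,[J+.174*X+[0,0,.033]]))
b,g,r=[im[:,:,i].astype(int) for i in range(3)]
c=big((b>r+25)&(b>g+25))[0];print(c.reshape(-1,2).min(0),c.reshape(-1,2).max(0))
E
```

```text
16.85 [0.4384879  0.0897908  0.04771511] [ 5.13931076 -0.51957937 -5.75968353] 59.624483585357666 0.008019172201344031
pull mm 49.2449007509474
pred mouth px [[252.4172329  345.72041796]
 [252.44422271 343.98898429]] stone [[252.91944645 143.80272547]]Traceback (most recent call last):
  File "<stdin>", line 13, in <module>
IndexError: list index out of range
```

View pics/w7.png

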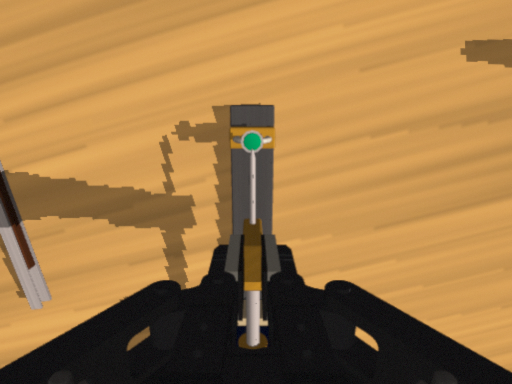

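The fingers hold the tab at (253,255). The rod runs from row 290 to the mouth at about (252,342), and the needle's tip at about row 149 is just short of the green stone at (252,141). I'll check the red mark's colours.

```bash
python3 - <<'E'
from h import *
im=cv2.imread("pics/w7.png")
print([(y,im[y,250:256].mean(0).astype(int).tolist()) for y in range(310,352,2)])
print([(y,im[y,252:254].mean(0).astype(int).tolist()) for y in range(130,166,2)])
s=manip.read_state();C=cam("wrist",s)
hd=np.radians(165.1);X=np.array([np.cos(hd),np.sin(hd),0]);J=np.array([.5588,.0575,0])
for d in(.044,.047,.050,.053): print(d,proj(C,[J+(d+a)*X+[0,0,z] for a,z in((.124,.039),(.084,.067),(.060,.067))]).round(1).tolist())
E
```

```text
[(310, [158, 164, 179]), (312, [157, 164, 178]), (314, [157, 164, 178]), (316, [158, 164, 179]), (318, [156, 163, 177]), (320, [157, 164, 178]), (322, [156, 164, 178]), (324, [156, 163, 177]), (326, [156, 164, 178]), (328, [155, 163, 177]), (330, [156, 163, 177]), (332, [156, 163, 177]), (334, [155, 162, 177]), (336, [156, 163, 177]), (338, [155, 162, 175]), (340, [154, 161, 175]), (342, [155, 162, 176]), (344, [151, 158, 171]), (346, [64, 81, 97]), (348, [16, 51, 73]), (350, [17, 17, 19])]
[(130, [117, 153, 187]), (132, [139, 154, 147]), (134, [100, 161, 0]), (136, [99, 161, 0]), (138, [98, 161, 0]), (140, [95, 158, 0]), (142, [95, 158, 0]), (144, [94, 157, 0]), (146, [92, 155, 0]), (148, [92, 142, 28]), (150, [152, 168, 161]), (152, [175, 183, 199]), (154, [176, 182, 200]), (156, [179, 186, 201]), (158, [179, 188, 204]), (160, [179, 187, 204]), (162, [179, 188, 203]), (164, [179, 187, 202])]
0.044 [[252.9, 157.3], [252.9, 254.5], [252.7, 299.0]]
0.047 [[252.9, 151.5], [252.9, 248.7], [252.7, 293.7]]
0.05 [[252.9, 145.5], [252.9, 242.7], [252.8, 288.3]]
0.053 [[253.0, 139.5], [252.9, 236.7], [252.8, 282.8]]
```

Request:
send_rows:
  rows:
    - [[0.1,0,0.05],[0,0,0],0]
    - [[0.2,0,0.1],[0,0,0],0]
    - [[0.3,0,0.1],[0,0,0],0]
    - [[0.3,0,0.1],[0,0,0],0]
    - [[0.3,0,0.1],[0,0,0],0]

```text
time_s: 17.4
tool_pos: [0.4365, 0.0904, 0.0472]
eef_rot: [0.129, 0.992, 0.0, 0.002]
wrist_force: [5.1, -2.0, -4.1]
opening: 0.008
grip_force: 60.0
```

```bash
python3 - <<'E'
from h import *
s=manip.read_state();im=manip.read_camera("wrist")[:,:,::-1].copy();cv2.imwrite("pics/w8.png",im)
print(s["time_s"],s["tool_pos"],s["wrist_force"],s["grip_force"])
print("pull mm",np.linalg.norm(s["tool_pos"][:2]-[.4862,.0776])*1000)
print([(y,im[y,250:256].mean(0).astype(int).tolist()) for y in range(334,360,2)])
print([(y,im[y,252:254].mean(0).astype(int).tolist()) for y in range(136,156,2)])
for n in("scene","top"):
  q=manip.read_camera(n)[:,:,::-1].copy(); C=cam(n); hs=cv2.cvtColor(q,cv2.COLOR_BGR2HSV)
  hd=np.radians(165.1);X=np.array([np.cos(hd),np.sin(hd),0]);J=np.array([.5588,.0575,0])
  print(n,proj(C,[J+.05*X+[0,0,.039],J+[0,0,.059]]).round(0).tolist())
  cv2.imwrite(f"pics/{n}8.png",q)
E
```

```text
17.4 [0.4365071  0.09043179 0.04722976] [ 5.07325807 -2.02207597 -4.07022836] 59.95605647563934
pull mm 51.322896686488825
[(334, [156, 163, 177]), (336, [156, 163, 177]), (338, [156, 163, 177]), (340, [155, 162, 176]), (342, [155, 162, 176]), (344, [155, 161, 175]), (346, [93, 98, 127]), (348, [4, 11, 163]), (350, [17, 16, 25]), (352, [16, 15, 16]), (354, [15, 13, 14]), (356, [17, 16, 15]), (358, [17, 17, 17])]
[(136, [143, 157, 155]), (138, [99, 158, 0]), (140, [99, 163, 0]), (142, [99, 162, 0]), (144, [94, 157, 0]), (146, [92, 156, 0]), (148, [101, 156, 23]), (150, [143, 167, 144]), (152, [169, 183, 185]), (154, [175, 183, 197])]
scene [[288.0, 190.0], [282.0, 200.0]]
top [[230.0, 203.0], [234.0, 185.0]]
```

Request:
send_rows:
  rows:
    - [[0.1,0,0.05],[0,0,0],0]
    - [[0.2,0,0.1],[0,0,0],0]
    - [[0.3,0,0.15],[0,0,0],0]
    - [[0.3,0,0.2],[0,0,0],0]
    - [[0.3,0,0.2],[0,0,0],0]

```text
time_s: 18.05
tool_pos: [0.4351, 0.0911, 0.0463]
eef_rot: [0.129, 0.992, 0.0, 0.003]
wrist_force: [4.4, -2.5, 2.4]
opening: 0.0082
grip_force: 60.7
```

Request:
send_rows:
  rows:
    - [[0,0,0],[0,0,0],0]
    - [[0,0,0],[0,0,0],0]
    - [[0,0,0],[0,0,0],0]

```text
time_s: 18.35
tool_pos: [0.4351, 0.0911, 0.0463]
eef_rot: [0.129, 0.992, 0.001, 0.003]
wrist_force: [4.7, -2.0, 2.3]
opening: 0.008
grip_force: 60.6
```

```bash
python3 - <<'E'
from h import *
s=manip.read_state();im=manip.read_camera("wrist")[:,:,::-1].copy();cv2.imwrite("pics/w9.png",im)
print(s["time_s"],s["tool_pos"],s["wrist_force"],s["grip_force"],s["joint_vel"].round(3))
print("pull mm",np.linalg.norm(s["tool_pos"][:2]-[.4862,.0776])*1000)
print([(y,im[y,250:256].mean(0).astype(int).tolist()) for y in range(342,356,2)])
C=cam("wrist",s);hd=np.radians(165.1);X=np.array([np.cos(hd),np.sin(hd),0]);J=np.array([.5588,.0575,0])
print(proj(C,[J+(.05+.124)*X+[0,0,.039]]),[(y,im[y,252:254].mean(0).astype(int).tolist()) for y in range(120,158,2)])
# case top mask, top & scene views
for n in("scene","top"):
  q=manip.read_camera(n)[:,:,::-1].copy(); b,g,r=[q[:,:,i].astype(int) for i in range(3)]; C=cam(n)
  m=(b>r+25)&(b>g+20); u,v=proj(C,[J+[0,0,.059]])[0].astype(int); k=np.zeros_like(m); k[v-30:v+30,u-25:u+25]=1
  cs=big(m&k)
  if cs: c=cs[0].reshape(-1,2); print(n,cv2.contourArea(cs[0]),cv2.minAreaRect(onplane(C,c,.059)[:,:2].astype(np.float32)))
  cv2.imwrite(f"pics/{n}9.png",cv2.resize(q[v-45:v+65,u-70:u+70],None,fx=5,fy=5,interpolation=cv2.INTER_CUBIC))
E
```

```text
18.35 [0.43512082 0.09107057 0.0462878 ] [ 4.73258696 -1.99818365  2.33393095] 60.64263939857483 [ 0.    -0.     0.001  0.    -0.001  0.001  0.001]
pull mm 52.82555133192729
[(342, [158, 165, 179]), (344, [158, 166, 180]), (346, [149, 156, 172]), (348, [32, 34, 101]), (350, [16, 16, 22]), (352, [17, 16, 17]), (354, [16, 13, 14])]
[[252.1223219 153.1321318]] [(120, [67, 69, 74]), (122, [69, 70, 76]), (124, [66, 69, 73]), (126, [68, 70, 75]), (128, [68, 71, 75]), (130, [67, 70, 75]), (132, [51, 65, 76]), (134, [28, 91, 129]), (136, [48, 132, 186]), (138, [141, 162, 183]), (140, [120, 150, 109]), (142, [99, 162, 0]), (144, [97, 162, 0]), (146, [97, 160, 0]), (148, [101, 158, 9]), (150, [138, 163, 137]), (152, [163, 176, 178]), (154, [172, 180, 192]), (156, [177, 184, 199])]
scene 2.0 ((0.5806150436401367, 0.07060300558805466), (0.0036151038948446512, 0.028186913579702377), 79.02961730957031)
top 285.5 ((0.5538700222969055, 0.05772077664732933), (0.033888544887304306, 0.09179762750864029), 75.25444030761719)
```

View pics/scene9.png

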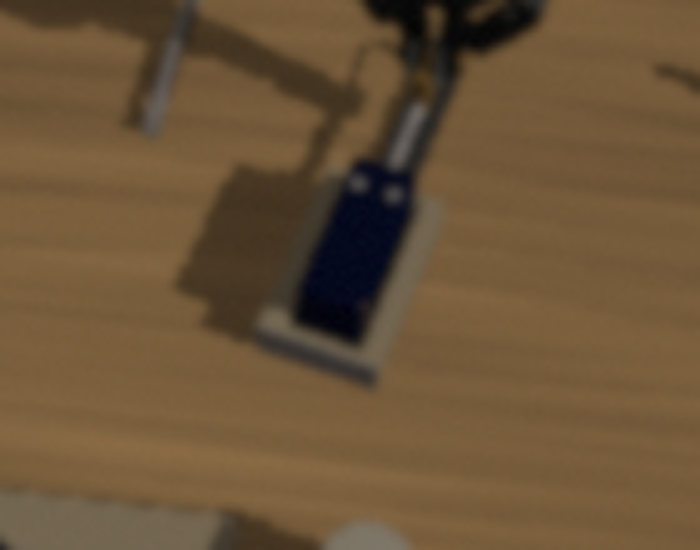

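The scene crop shows the case level in the sand-coloured pocket, with the rod out towards the gripper and the tongue. The wrist view has the red mark showing at row 348, and I put the rod at about 50–52 mm out, held steady. Handing in.

```bash
python3 -c "
from workcell import manip
print(manip.hand_in())"
```

```text
the job is handed in; nothing more can be done
None
```

I set the case in the jig's pocket with its needle towards the ring, then handed in while holding the rod still by its tab at about 50–52 mm out, with the red mark in view; the first grip slipped off the case before it left the bench, and the hand-in gave no verdict back.

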